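Line up a hinge for pinning

TASK

Get the flap hinge ready for a colleague who will pin it: first put exactly two of the three washers into the glass dish, leaving the third where it lies. Then pick up the flap rail and bring its hinge knuckle about midway between the two knuckles on the jamb block, so that all three holes line up in one straight bore, and do it gently. Finish while still holding the rail steady like that, gripped in mid-air with nothing else carrying it; disturb nothing else on the bench.

Things in the scene. Friction and masses are not known exactly. Their poses are not given: they have to be found in the camera images.
- jamb: jamb block, fixed to the bench: grey, 44 x 124 mm, top 96 mm high, on a foot plate 150 mm wide; steel hinge leaf on its upright front face (plate at x -26 to -22 mm). Origin: on the bench under the block's middle; x points level from front (leaf) face to back, y along the hinge axis, z up. The hinge pin (10 mm thick) lying sunk in its top is fixed and not used.
- jamb_axis (a point): point midway between the jamb's two fixed knuckles on their common hole axis (along the jamb's y): 40 mm in front (-x) of the jamb origin, 75 mm above the bench. Each knuckle is a barrel 26 mm outside, 16 mm bore, 18 mm long; the 44 mm gap between them is open from the front, above and below.
- rail: flap rail, loose, about 0.25 kg: aluminium bar 28 (x) x 90 (y) x 60 mm high, standing on the bench; steel hinge leaf on its +x side, nowhere above 27 mm. Origin: centre of the bar's underside, z up. Grasp the bar across its 28 mm width, fingertips above the leaf. Leaf: 4 mm plate at 12 to 16 mm height, 84 mm wide to x 48 mm, then a 30 mm wide tongue to one knuckle.
- rail_axis (a point): centre of the rail's single knuckle on its hole axis (along the rail's y): 65 mm in +x of the rail origin, 14 mm above its underside. Knuckle 30 mm long, 26 mm outside, 16 mm bore. Lined up, the rail's x points as the jamb's x, the bar is in front of the block, its underside 61 mm above the bench, and 1 mm is left between knuckle and the jamb's leaf plate.
- dish: glass dish (loose, 0.15 kg), 80 mm outside, 70 mm inside, rim 15 mm high, floor 2 mm. Origin: centre of its underside, z up.
- washer0: a steel washer lying flat, 30 mm outside, 12 mm hole, 6 mm thick, 25 g; the three are alike. Origin: centre of its underside, z up.
- washer1: another such washer, same size and origin.
- washer2: another such washer, same size and origin.
- beaker: bystander: small glass beaker, 50 mm across, 61 mm high; origin: centre of its underside.
- pen: bystander: blue ball pen lying flat, 140 mm long (along its y), 11 mm high; origin: under its middle.
- dropper: bystander: white dropper bottle with pointed cap, 31 mm across, 94 mm high; origin: centre of its underside.

How it is judged (in metres and radians):
On the way, in this order (a step that is already met when the one before it is completed fails the run):
1. exactly two washers lie in the dish, the third still where it was, the rail not yet lifted (((distance of washer0 from where it was at the start of the episode below 0.03 m and horizontal distance between washer0 and dish above 0.05 m and horizontal distance between each of washer1, washer2 and dish below 0.028 m and height (world z) of each of washer1, washer2 below 0.022 m) or (horizontal distance between each of washer0, washer2 and dish below 0.028 m and height (world z) of each of washer0, washer2 below 0.022 m and distance of washer1 from where it was at the start of the episode below 0.03 m and horizontal distance between washer1 and dish above 0.05 m) or (horizontal distance between each of washer0, washer1 and dish below 0.028 m and height (world z) of each of washer0, washer1 below 0.022 m and distance of washer2 from where it was at the start of the episode below 0.03 m and horizontal distance between washer2 and dish above 0.05 m)) and height (world z) of rail below 0.01 m), for 0.2 s.
2. the rail is lifted clear of the bench in the gripper (height (world z) of rail above 0.03 m and contact force between the fingers and rail above 1 N), for 0.2 s.
At the end, for the whole second after the job is handed in: rail gripped and still, its hole within 3.5 mm of the fixed knuckles' axis in height and front to back, within 5.5 mm of midway, axes within 0.08 rad, under 8 N on the jamb; two washers in the dish (within 28 mm of its centre, below 22 mm), the third within 30 mm of its start (x of rail_axis in the frame of jamb between -0.0435 and -0.0365 m and z of rail_axis in the frame of jamb between 0.0715 and 0.0785 m and y of rail_axis in the frame of jamb between -0.0055 and 0.0055 m and angle between the y axis of rail and the y axis of jamb, either way round below 0.08 rad and ((distance of washer0 from where it was at the start of the episode below 0.03 m and horizontal distance between washer0 and dish above 0.05 m and horizontal distance between each of washer1, washer2 and dish below 0.028 m and height (world z) of each of washer1, washer2 below 0.022 m) or (horizontal distance between each of washer0, washer2 and dish below 0.028 m and height (world z) of each of washer0, washer2 below 0.022 m and distance of washer1 from where it was at the start of the episode below 0.03 m and horizontal distance between washer1 and dish above 0.05 m) or (horizontal distance between each of washer0, washer1 and dish below 0.028 m and height (world z) of each of washer0, washer1 below 0.022 m and distance of washer2 from where it was at the start of the episode below 0.03 m and horizontal distance between washer2 and dish above 0.05 m)) and contact force between the fingers and rail above 1 N and contact force between rail and jamb below 8 N and linear speed of rail below 0.02 m/s); the arm keeps its last pose, push and grip.
It fails at once if the rail is forced against the jamb block (over 30 N) (contact force between rail and jamb above 30 N).
It fails at once if the beaker is disturbed (moved over 30 mm) (distance of beaker from where it was at the start of the episode above 0.03 m).
It fails at once if the ball pen is disturbed (moved over 30 mm) (distance of pen from where it was at the start of the episode above 0.03 m).
It fails at once if the dropper bottle is disturbed (moved over 30 mm) (distance of dropper from where it was at the start of the episode above 0.03 m).
It also fails if it takes over 72 s, if anything falls off the work surface, if the arm or the gripper's body presses on something with over 40 N, if the wrist force passes 120 N, or if a joint passes its speed limit or range.

ROBOT

A 7-joint arm with a two-finger parallel gripper is mounted at the origin on a cart in front of the work surface, level with it; the furniture and walls round the work are solid. World frame = base frame: x ahead of the robot, y to its left, z up, the work surface at z = 0. Lengths are in mm, angles in rad, forces in N, time in s.
With the tool pointing down it reaches from about 400 to 875 mm from the base axis. Payload 4.4 kg.
Tool frame: the origin (TCP) lies at the very end of the fingers, on their centre line; the grasp point (between the pads) lies 19 mm behind it; y points along the fingers, z is the direction in which the jaws open and shut, and the axes are right-handed (so a half turn about y gives the same grasp; the last joint's range is limited). The gripper opens to 85 mm and grips with 20 to 120 N. Pads are 22 mm wide; open, the fingers measure 114 mm over their backs; the gripper's body (76 mm by 85 mm) begins 54 mm behind the grasp point. The pads swing forward as they close: fully open they stand 13 mm farther back than shut.
Start: joints at [1.083, 0.628, 0.038, 1.517, -0.027, 0.996, -0.02], TCP at [266.14, -593.032, 231.313] pointing down, gripper open.
Joint ranges: [-3.06, 3.06], [-0.37, 2.12], [-1.25, 1.32], [0.18, 2.47], [-1.1, 4.24], [0.23, 1.98], [-2.94, 2.94]. Speed limits (rad/s): [2.57, 2.57, 3.14, 3.14, 3.14, 3.14, 3.14].

INTERFACE

Orientations are given as [roll, pitch, yaw] about the fixed x, y, z axes, in that order (R = Rz(yaw) Ry(pitch) Rx(roll)).
In Python, from cell import * gives the robot as it stands.
- The arm moves only by the tool apply_moves, never from a script. Its argument "targets" is a list of rows, each a list of 6 numbers: the shift along the tool's x, y, z in units of 40 mm (1.0 is 40 mm), then the turn, a rotation vector about the tool's x, y, z in units of 8 degrees (1.0 is 8 degrees). A call has 1 to 12 rows; each row shifts and turns the commanded pose from where the row before left it, along the tool's axes as they then stand; what a row does not reach is not made up. A row lasts 1/8 s, in which the tool goes at most 62.5 mm and 10.7 degrees, less where a joint would pass 70% of its speed; a pose out of reach is approached as far as the arm can. A call is refused whole if a number of a shift passes 1 or a number of a turn 1, either way. A call with a gripper value outside its range is refused whole. "jaw" is the gripper command: -1 is shut, 1 is fully open, values between are in proportion, set as the call begins (left out, the last holds). The fingers move at their own pace and stop on an object; the grip force is fixed at half the most. Time passes only in rows, so rows that do not move let the fingers close. It gives the time, the measured TCP pose, the force and the opening at its end, in the units of the state.
- read_state(): the state, without advancing time (a new reading comes with each control period).
- get_image(name): name is "scene" or "top" or "wrist"; returns the picture (400x640x3 uint8, red, green, blue); there is no depth.
- calibration(name): a dict with "fx", "fy", "cx", "cy" (pixels), "k1" (the pictures are not rectified: a ray, as slopes to the right and down, at radius r is drawn at 1 + k1 r^2 times it, then the intrinsics apply), "world_from_camera" (4x4, takes a point from camera to world coordinates). Camera axes: x right, y down, z forward; pixel columns grow to the right and rows downward; lengths in mm; the calibration is good to about 2 mm. A picture is of the moment at which its call begins: read the wrist's pose just before it. calibration takes no time and is no camera call; for the wrist camera it gives the pose at the moment of the call.
- finish_job(): hands the job in, once; it reports no verdict.
The state is a dict: "clock": time; "qpos": joint angles; "qd": joint speeds; "tau": joint torques, N m; "eef_pos": TCP position; "tool_rot": TCP orientation; "force": force on the tool from outside, world axes, zero at the start; "torque": the same for the moment, N m; "width": finger opening in mm.
Only numpy, scipy, OpenCV 4.12 (cv2) and the standard library are available. Lean on these libraries where they do the work, as an engineer would, in place of code of your own. Each camera call takes 0.05 s, during which the arm holds its last target. There are 200 camera calls.

## Working session

There is one attempt and no reset: what is moved stays moved. The work goes in short steps, Python scripts to look and compute and a tool call to move; the robot and the scene stay as the last step left them, time stands still between calls to the robot, and variables do not carry over. Pictures are saved under pics/ and viewed, about 8 in all and at most 12, crops included, and the job is handed in when it is done.

Besides the shell and the picture viewer there is one more tool, called after "Call:" as name([rows], argument=value, ...), one row to a line, values as JSON. apply_moves: Moves the arm, as the interface text tells. Its arguments: {"type":"object","properties":{"targets":{"type":"array"},"jaw":{"type":"number"}},"required":["targets"]}

```bash
ls; mkdir -p pics; python3 - <<'E'
from cell import *
import cv2
print(read_state())
for n in("scene","top"):
    im=get_image(n); cv2.imwrite(f"pics/{n}0.png",im[:,:,::-1]); print(n,calibration(n))
E
```

```text
pics
{'clock': 0.0, 'qpos': array([ 1.08322205,  0.62933749,  0.03843006,  1.51836858, -0.02696964,
        0.99627676, -0.01997537]), 'qd': array([ 0.00163198, -0.00026562,  0.00173284,  0.00048733, -0.00059429,
        0.0013382 ,  0.00029911]), 'tau': array([ 6.06809135e-04, -5.63403583e+01,  1.22561339e+00, -1.93446761e+01,
        1.06080904e-02,  1.06984875e-02, -2.47553402e-05]), 'eef_pos': array([ 265.86903329, -592.46236249,  230.39427605]), 'tool_rot': array([-1.57266832e+00, -4.25886169e-05, -2.71976758e+00]), 'force': array([ 0.22344263,  0.28961078, -0.32008055]), 'torque': array([-0.0044656 , -0.00115144,  0.00562476]), 'width': 85.56721012027684}
scene {'fx': 408.36430227711264, 'fy': 408.36430227711264, 'cx': 317.89673395613784, 'cy': 202.61543998454857, 'k1': 0.023562793797140755, 'world_from_camera': array([[ 6.66630228e-01, -3.85645952e-01,  6.37872509e-01,
        -1.62230722e+02],
       [-7.45378427e-01, -3.40426447e-01,  5.73167371e-01,
        -6.49226764e+02],
       [-3.89100464e-03, -8.57547103e-01, -5.14390733e-01,
         6.29326956e+02],
       [ 0.00000000e+00,  0.00000000e+00,  0.00000000e+00,
         1.00000000e+00]])}
top {'fx': 488.08293067645167, 'fy': 488.08293067645167, 'cx': 305.54332927228984, 'cy': 197.94354190605068, 'k1': -0.062496374647603936, 'world_from_camera': array([[-1.78048375e-02, -9.96053951e-01,  8.69454630e-02,
         3.86910938e+02],
       [-9.99837954e-01,  1.79683000e-02,  1.09774435e-03,
        -3.31775860e+01],
       [-2.65567476e-03, -8.69118287e-02, -9.96212468e-01,
         1.67897197e+03],
       [ 0.00000000e+00,  0.00000000e+00,  0.00000000e+00,
         1.00000000e+00]])}
```

View pics/top0.png

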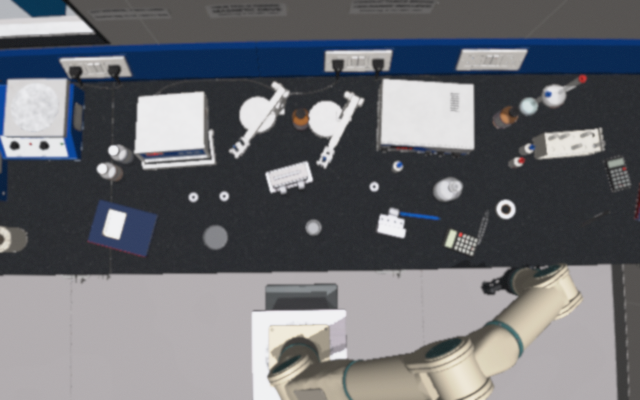

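View pics/scene0.png

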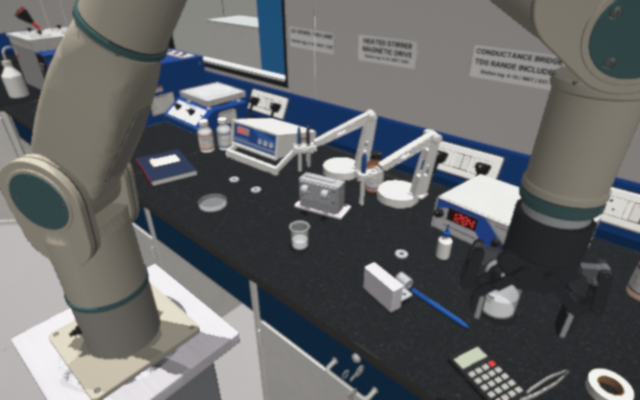

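```bash
cat > h.py <<'E'
import numpy as np, cv2
from cell import *
from scipy.spatial.transform import Rotation as R
def ray(c,u,v):
    K=np.array([[c['fx'],0,c['cx']],[0,c['fy'],c['cy']],[0,0,1]])
    d=np.array([(u-c['cx'])/c['fx'],(v-c['cy'])/c['fy']]);p=d.copy()
    for _ in range(20): p=d/(1+c['k1']*(p@p))
    T=c['world_from_camera']; return T[:3,3],T[:3,:3]@np.array([p[0],p[1],1])
def onz(c,u,v,z):
    o,d=ray(c,u,v); return (o+d*(z-o[2])/d[2])[:3]
def proj(c,P):
    T=c['world_from_camera']; q=T[:3,:3].T@(np.asarray(P,float)-T[:3,3]); p=q[:2]/q[2]
    p=p*(1+c['k1']*(p@p)); return np.array([c['fx']*p[0]+c['cx'],c['fy']*p[1]+c['cy']])
def tri(rays):
    A=np.zeros((3,3));b=np.zeros(3)
    for o,d in rays:
        d=d/np.linalg.norm(d);M=np.eye(3)-np.outer(d,d);A+=M;b+=M@o
    return np.linalg.solve(A,b)
def pose():
    s=read_state(); return s['eef_pos'],R.from_euler('xyz',s['tool_rot']),s
def delta(target,yaw=None):
    """target TCP pos (mm), yaw of tool pointing straight down -> move in tool units (current tool axes) and turn units"""
    p,r,s=pose(); d=r.inv().apply(np.asarray(target)-p)/40
    t=np.zeros(3)
    if yaw is not None: t=(r.inv()*R.from_euler('xyz',[-np.pi/2,0,yaw])).as_rotvec()/np.radians(8)
    print('t',round(s['clock'],2),'pos',p.round(1),'rot',s['tool_rot'].round(3),'w',round(s['width'],1),'F',s['force'].round(1)); print('shift units',d.round(2),'turn units',t.round(2))
def shot(n,f):
    c=calibration(n); im=get_image(n)[:,:,::-1].copy(); cv2.imwrite(f"pics/{f}.png",im); np.save(f"pics/{f}.npy",c,allow_pickle=True); return im,c
E
python3 - <<'E'
from h import *
c=calibration('top')
for n,u,v,z in [('w0',193.5,197,6),('w1',224,196,6),('w2',374,186.5,6),('dish',215,237,8),('beaker',313.5,227,50),('dropper',397,167,94),('jambtop',289,177,96),('rail',392,230,60),('leaf',395,211,14),('penA',402,212,6),('penB',438,217,6)]:
    print(n,onz(c,u,v,z).round(0))
im=cv2.imread('pics/top0.png')
a=cv2.resize(im[150:260,175:310],None,fx=4,fy=4,interpolation=cv2.INTER_CUBIC)
b=cv2.resize(im[150:260,365:445],None,fx=3,fy=4,interpolation=cv2.INTER_CUBIC)
cv2.imwrite('pics/crop.png',np.hstack([a,b])[:,:800])
c=calibration('wrist');p,r,s=pose();T=c['world_from_camera']
print(c['fx'],c['cx'],c['cy'],c['k1'],'cam in tool',r.inv().apply(T[:3,3]-p),'\n',r.inv().as_matrix()@T[:3,:3])
E
```

```text
w0 [543. 356.   6.]
w1 [545. 250.   6.]
w2 [ 568. -268.    6.]
dish [404. 281.   8.]
beaker [431. -56.  50.]
dropper [ 622. -334.   94.]
jambtop [595.  21.  96.]
rail [ 416. -316.   60.]
leaf [ 482. -337.   14.]
penA [ 478. -362.    6.]
penB [ 459. -486.    6.]
292.7521869380066 319.9157364349385 199.1251029812912 0.010627699851118427 cam in tool [ -70.00034597 -143.43341432    1.38481826] 
 [[-4.34096771e-05  9.60858613e-01  2.77039209e-01]
 [ 3.70454231e-04 -2.77039175e-01  9.60858553e-01]
 [ 9.99999930e-01  1.44340907e-04 -3.43927958e-04]]
```

View pics/crop.png

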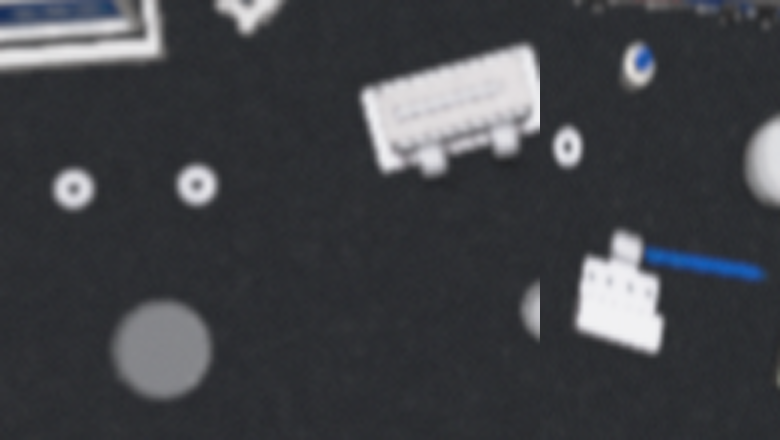

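Call:
apply_moves([
  [-1,-0.1,-0.67,0,0,0],
  [-1,-0.1,-0.67,0,0,0],
  [-1,-0.1,-0.67,0,0,0],
  [-1,-0.1,-0.67,0,0,0],
  [-1,-0.1,-0.67,0,0,0],
  [-1,-0.1,-0.67,0,0,0],
  [-0.9,-0.1,-0.67,0,-1,0],
  [0,0,0,0,-1,0],
  [0,0,0,0,-1,0],
  [0,0,0,0,-1,0],
  [0,0,0,0,-1,0],
  [0,0,0,0,-1,0],
])

```text
clock: 1.6
eef_pos: [440.8, -308.7, 259.0]
tool_rot: [-1.572, 0.0, -1.878]
force: [-1.0, -0.5, -0.6]
width: 85.6
```

```bash
python3 - <<'E'
from h import *
shot('wrist','wr1')
E
```

```text
(no output)
```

View pics/wr1.png

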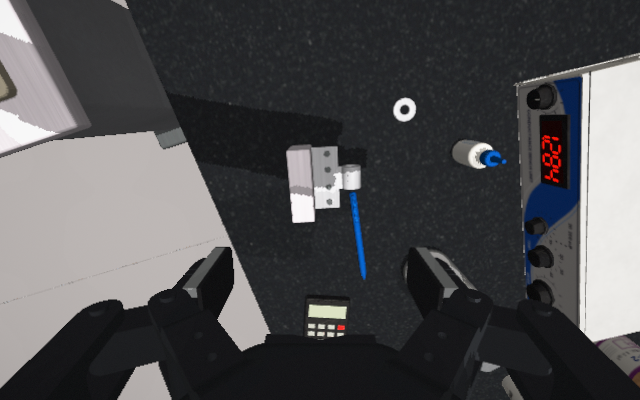

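Call:
apply_moves([
  [-0.95,0,-0.2,0,0,0],
  [-0.95,0,-0.2,0,0,0],
  [-0.95,0,-0.2,0,0,0],
  [-0.95,0,-0.2,0,0,0],
  [-0.95,0,-0.2,0,0,0],
  [-0.95,0,-0.2,0,0,0],
  [-0.95,0,-0.2,0,0,0],
  [-0.95,0,-0.2,0,-1,0],
  [0,0,0,0,-1,0],
  [0,0,0,0,-1,0],
  [0,0,0,0,-0.9,0],
])

```text
clock: 3.02
eef_pos: [473.1, 0.2, 259.1]
tool_rot: [-1.571, 0.0, -1.335]
force: [0.6, 0.0, -0.1]
width: 85.1
```

```bash
python3 - <<'E'
from h import *
shot('wrist','wr2')
E
```

```text
(no output)
```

View pics/wr2.png

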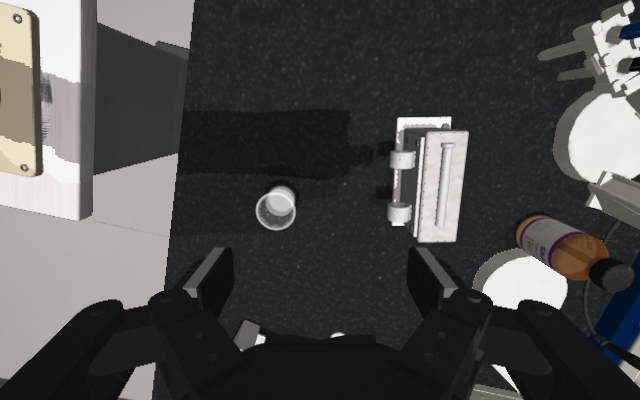

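Call:
apply_moves([
  [-0.91,0,0.24,0,0,0],
  [-0.91,0,0.24,0,0,0],
  [-0.91,0,0.24,0,0,0],
  [-0.91,0,0.24,0,0,0],
  [-0.91,0,0.24,0,0,0],
  [-0.91,0,0.24,0,0,0],
  [-0.91,0,0.24,0,0,0],
  [-0.91,0,0.24,0,-1,0],
  [0,0,0,0,-1,0],
], jaw=0.2)

```text
clock: 4.2
eef_pos: [479.5, 305.1, 259.2]
tool_rot: [-1.57, 0.002, -1.052]
force: [0.1, -0.8, -0.4]
width: 51.0
```

```bash
python3 - <<'E'
from h import *
shot('wrist','wr3')
E
```

```text
(no output)
```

View pics/wr3.png

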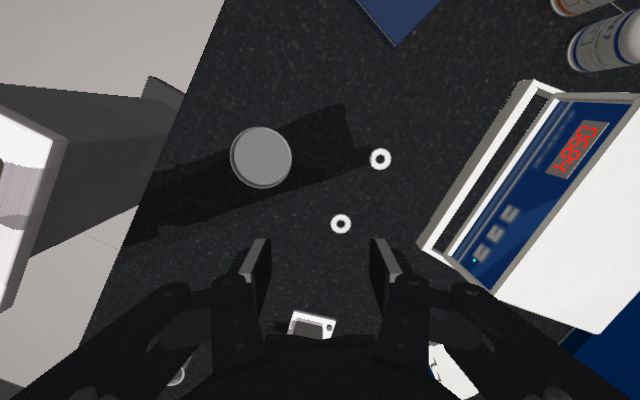

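```bash
cat >> h.py <<'E'
def blob(im,uv,rad,thr=150,top=True):
    u,v=map(int,uv);s=im[v-rad:v+rad,u-rad:u+rad].min(2)
    m=(s>thr).astype(np.uint8);cs,_=cv2.findContours(m,cv2.RETR_EXTERNAL,cv2.CHAIN_APPROX_NONE)
    k=max(cs,key=cv2.contourArea);(a,b),(w,h),t=cv2.minAreaRect(k);mm=cv2.moments(k)
    return np.array([mm['m10']/mm['m00']+u-rad,mm['m01']/mm['m00']+v-rad]),(round(w,1),round(h,1))
def load(f): return cv2.imread(f'pics/{f}.png'),np.load(f'pics/{f}.npy',allow_pickle=True).item()
E
python3 - <<'E'
from h import *
ct=calibration('top');it=cv2.imread('pics/top0.png');iw,cw=load('wr3')
cs=calibration('scene')
for n,a,b,r,th,z in [('w0',(193,197),(380,159),16,130,6),('w1',(224,196),(341,224),16,130,6),('dish',(215,237),(261,157),40,75,15)]:
    pa,sa=blob(it,a,min(r,20),th);pb,sb=blob(iw,b,r,th)
    print(n,pa.round(1),sa,pb.round(1),sb,'tri',tri([ray(ct,*pa),ray(cw,*pb)]).round(1),'plane wrist',onz(cw,*pb,z).round(1),'top',onz(ct,*pa,z).round(1))
delta([545,250,60],-1.05)
E
```

```text
w0 [193.  196.9] (8.0, 8.0) [380.3 158.7] (21.0, 19.0) tri [543.  356.5  10.5] plane wrist [544.2 356.4   6. ] top [543.4 357.5   6. ]
w1 [223.9 195.8] (8.0, 9.0) [340.4 223.4] (18.0, 19.0) tri [545.  249.9   7.6] plane wrist [545.2 249.4   6. ] top [545.4 250.3   6. ]
dish [215.1 236.9] (24.0, 24.0) [260.3 157.1] (61.0, 61.0) tri [403.7 279.6  15.1] plane wrist [403.  279.8  15. ] top [404.3 279.4  15. ]
t 4.25 pos [480.  302.9 258.8] rot [-1.571e+00  1.000e-03 -1.050e+00] w 51.3 F [-0.3  0.2  0.3]
shift units [1.96 4.97 0.76] turn units [ 0.   -0.   -0.01]
```

Call:
apply_moves([
  [1,1,0.38,0,0,0],
  [0.96,1,0.38,0,0,0],
  [0,1,0,0,0,0],
  [0,1,0,0,0,0],
  [0,1,0,0,0,0],
  [0,0.7,0,0,0,0],
  [0,0.5,0,0,0,0],
  [0,0.1,0,0,0,0],
  [0,0,0,0,0,0],
])

```text
clock: 5.38
eef_pos: [546.1, 247.9, 7.9]
tool_rot: [-1.57, -0.0, -1.059]
force: [0.1, 0.9, -0.3]
width: 51.2
```

```bash
python3 - <<'E'
from h import *
delta([545,249.6,2],-1.05)
shot('wrist','wr4')
E
```

```text
t 5.38 pos [546.1 247.9   7.9] rot [-1.57  -0.    -1.059] w 51.2 F [ 0.1  0.9 -0.3]
shift units [-0.05  0.15 -0.  ] turn units [-0.01 -0.07  0.  ]
```

View pics/wr4.png

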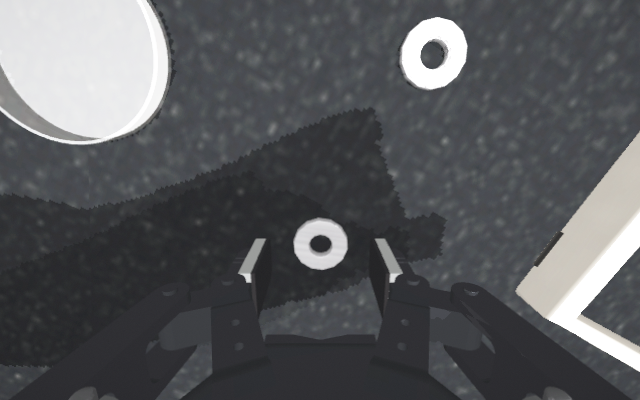

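Call:
apply_moves([
  [-0.05,0.15,0,0,0,0],
  [0,0,0,0,0,0],
])

```text
clock: 5.68
eef_pos: [544.6, 249.8, 1.5]
tool_rot: [-1.571, 0.0, -1.058]
force: [-0.4, -0.1, -0.8]
width: 51.5
```

Call:
apply_moves([
  [0,0,0,0,0,0],
  [0,0,0,0,0,0],
  [0,0,0,0,0,0],
  [0,0,0,0,0,0],
  [0,0,0,0,0,0],
], jaw=-1)

```text
clock: 6.3
eef_pos: [544.8, 249.6, 2.0]
tool_rot: [-1.57, -0.0, -1.058]
force: [-0.8, -0.5, 5.9]
width: 25.4
```

Call:
apply_moves([
  [0,0,0,0,0,0],
  [0,0,0,0,0,0],
])

```text
clock: 6.55
eef_pos: [544.9, 249.6, 2.1]
tool_rot: [-1.57, -0.0, -1.058]
force: [-2.0, -0.9, 5.7]
width: 25.5
```

```bash
python3 - <<'E'
from h import *
shot('wrist','wr5')
E
```

```text
(no output)
```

View pics/wr5.png

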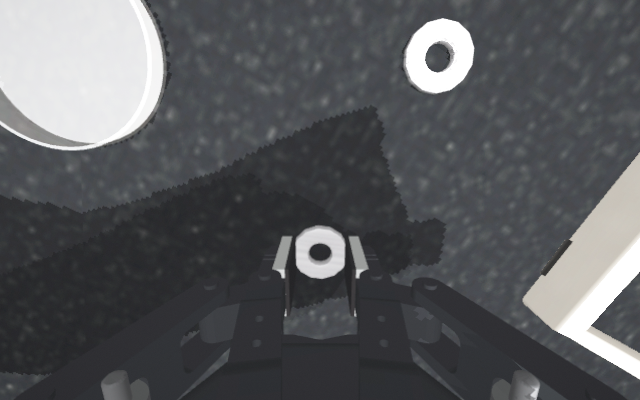

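Call:
apply_moves([
  [0,-0.4,0,0,0,0],
  [0,-0.8,0,0,0,0],
  [-0.7,0,-0.68,0,0,0],
  [-0.7,0,-0.68,0,0,0],
  [-0.7,0,-0.68,0,0,0],
  [-0.68,0,-0.67,0,0,0],
  [0,0,0,0,0,0],
  [0,0,0,0,0,0],
])

```text
clock: 7.6
eef_pos: [396.7, 293.6, 50.0]
tool_rot: [-1.569, -0.0, -1.058]
force: [0.7, 0.8, -0.7]
width: 25.2
```

```bash
python3 - <<'E'
from h import *
delta([395.7,293.5,19],-1.05)
im,c=shot('wrist','wr6'); cv2.imwrite('pics/v6.png',im[130:330,200:440])
p,r,s=pose()
g=proj(c,p); print('tcp px',g,'rad')
E
```

```text
t 7.6 pos [396.7 293.6  50. ] rot [-1.569 -0.    -1.058] w 25.2 F [ 0.7  0.8 -0.7]
shift units [-0.01  0.77 -0.02] turn units [-0.01 -0.06  0.  ]
tcp px [321.09350756 249.42707639] rad
```

View pics/wr6.png

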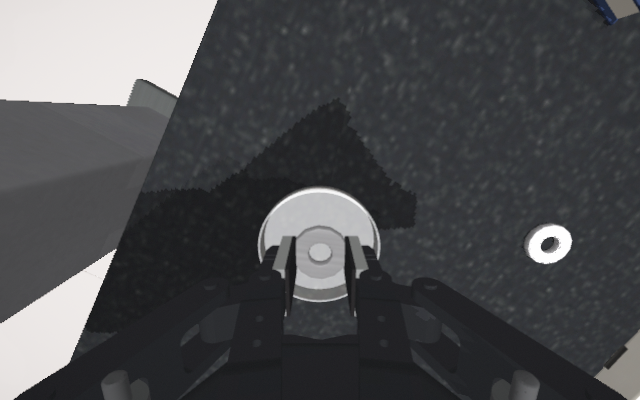

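Call:
apply_moves([
  [0,0.5,0,0,0,0],
  [0,0.27,0,0,0,0],
  [0,0,0,0,0,0],
])

```text
clock: 8.02
eef_pos: [395.9, 292.6, 17.8]
tool_rot: [-1.572, -0.001, -1.059]
force: [1.2, -0.8, -0.3]
width: 25.6
```

Call:
apply_moves([
  [0,0,0,0,0,0],
  [0,0,0,0,0,0],
  [0,0,0,0,0,0],
  [0,0,0,0,0,0],
  [0,-1,0,0,0,0],
  [0,0,0,0,0,0],
], jaw=0.2)

```text
clock: 8.78
eef_pos: [397.0, 294.4, 60.5]
tool_rot: [-1.566, 0.001, -1.058]
force: [0.7, 0.2, -0.3]
width: 51.2
```

```bash
python3 - <<'E'
from h import *
delta([544,356.5,2],-1.05)
im,c=shot('wrist','wr7')
print(proj(c,[395.7,293.5,8]),proj(c,[403.5,279.6,15]),proj(c,[544,356.5,6]))
w,_=blob(im,proj(c,[544,356.5,6]),45,170);print(w,onz(c,*w,6))
cv2.imwrite('pics/v7.png',cv2.resize(im[150:330,210:430],None,fx=2,fy=2))
E
```

```text
t 8.78 pos [397.  294.4  60.5] rot [-1.566e+00  1.000e-03 -1.058e+00] w 51.2 F [ 0.7  0.2 -0.3]
shift units [0.45 1.48 3.96] turn units [-0.03 -0.06 -0.01]
[317.97803036 216.5217853 ] [317.97882739 241.35212693] [537.42776623 238.40986606]
[536.72316891 238.61091181] [543.66123243 356.12716422   6.        ]
```

View pics/v7.png

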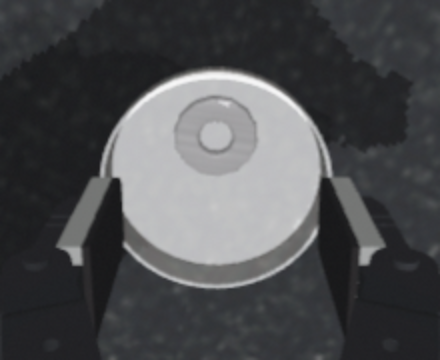

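Call:
apply_moves([
  [0.1,0,0.9,0,0,0],
  [0.1,0,0.9,0,0,0],
  [0.1,0,0.9,0,0,0],
  [0.15,0,0.9,0,0,0],
  [0,0.4,0.35,0,0,0],
  [0,0.8,0,0,0,0],
  [0,0.24,0,0,0,0],
  [0,0,0,0,0,0],
  [0,0,0,0,0,0],
])

```text
clock: 9.95
eef_pos: [542.2, 355.5, 1.6]
tool_rot: [-1.57, 0.0, -1.058]
force: [-0.6, 0.8, 0.2]
width: 51.3
```

```bash
python3 - <<'E'
from h import *
delta([543.9,356.3,2],-1.05)
E
```

```text
t 9.95 pos [542.2 355.5   1.6] rot [-1.57   0.    -1.058] w 51.3 F [-0.6  0.8  0.2]
shift units [ 0.   -0.01  0.05] turn units [-0.01 -0.06 -0.  ]
```

Call:
apply_moves([
  [0,0,0.04,0,0,0],
  [0,0,0,0,0,0],
  [0,0,0,0,0,0],
  [0,0,0,0,0,0],
  [0,0,0,0,0,0],
], jaw=-1)

```text
clock: 10.58
eef_pos: [544.3, 356.3, 2.4]
tool_rot: [-1.569, 0.0, -1.059]
force: [-0.3, -1.4, 4.9]
width: 25.2
```

Call:
apply_moves([
  [0,-0.4,0,0,0,0],
  [0,-0.8,0,0,0,0],
  [0.1,0,-0.8,0,0,0],
  [0.1,0,-0.8,0,0,0],
  [0.1,0,-0.8,0,0,0],
  [0.05,0,-0.8,0,0,0],
  [0,0,-0.79,0,0,0],
  [0,0.3,0,0,0,0],
  [0,0,0,0,0,0],
])

```text
clock: 11.7
eef_pos: [412.2, 266.0, 37.0]
tool_rot: [-1.57, 0.0, -1.058]
force: [0.7, -0.2, 0.2]
width: 25.8
```

```bash
python3 - <<'E'
from h import *
delta([411.3,265.7,19],-1.058)
im,c=shot('wrist','wr8')
# washer hole visible between the fingers?
E
```

```text
t 11.7 pos [412.2 266.   37. ] rot [-1.57   0.    -1.058] w 25.8 F [ 0.7 -0.2  0.2]
shift units [-0.    0.45 -0.02] turn units [-0.01 -0.   -0.  ]
```

Width 25.8 mm, so the washer is held as before. Lower, release, rise.

Call:
apply_moves([
  [0,0.45,0,0,0,0],
  [0,0,0,0,0,0],
])

```text
clock: 12.0
eef_pos: [411.8, 265.6, 18.4]
tool_rot: [-1.571, -0.0, -1.058]
force: [0.4, -0.2, 0.3]
width: 25.6
```

Call:
apply_moves([
  [0,0,0,0,0,0],
  [0,0,0,0,0,0],
  [0,0,0,0,0,0],
  [0,0,0,0,0,0],
  [0,-1,0,0,0,0],
  [0,-1,0,0,0,0],
  [0,0,0,0,0,0],
], jaw=0.2)

```text
clock: 12.88
eef_pos: [413.0, 266.5, 101.4]
tool_rot: [-1.565, 0.001, -1.059]
force: [0.1, 0.1, -0.7]
width: 51.3
```

```bash
python3 - <<'E'
from h import *
im,c=shot('wrist','wr9')
u,v=proj(c,[403.5,279.6,8]).astype(int);print(u,v)
a=cv2.resize(im[v-70:v+70,u-80:u+80],None,fx=2,fy=2)
# rail and jamb crops for corner picking
w1,c1=load('wr1');w2,c2=load('wr2')
b=cv2.resize(w1[135:230,275:375],None,fx=4,fy=4,interpolation=cv2.INTER_CUBIC)
d=cv2.resize(w2[110:250,380:480],None,fx=4,fy=4,interpolation=cv2.INTER_CUBIC)
H=np.zeros((600,800,3),np.uint8);H[:280,:320]=a;H[:560,400:]=d[:560];cc=b[:320,:400];H[280:,:400]=cc
cv2.imwrite('pics/v9.png',H)
E
```

```text
317 181
```

View pics/v9.png

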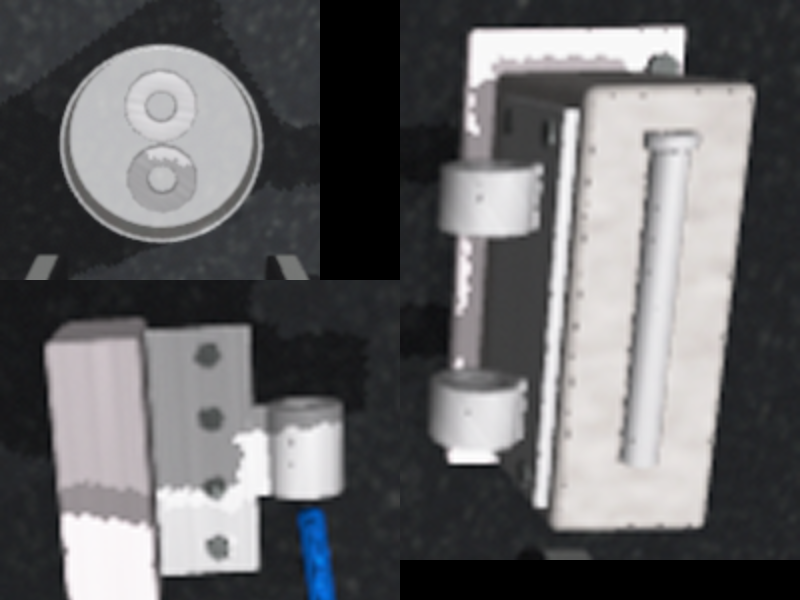

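```bash
cat >> h.py <<'E'
def sub(im,pts,w=3):
    g=cv2.cvtColor(im,cv2.COLOR_BGR2GRAY);p=np.array(pts,np.float32).reshape(-1,1,2).copy()
    return cv2.cornerSubPix(g,p,(w,w),(-1,-1),(3,50,0.01)).reshape(-1,2)
def rect(c,P,z):
    """corners in order: (front,+y),(back,+y),(front,-y),(back,-y) -> centre, yaw, sizes"""
    q=np.array([onz(c,*p,z)[:2] for p in P]); m=q.mean(0)
    y=(q[0]-q[2]+q[1]-q[3])/2; x=(q[1]-q[0]+q[3]-q[2])/2
    return m.round(1),'yaw from y',round(np.arctan2(-y[0],y[1]),3),'from x',round(np.arctan2(x[1],x[0]),3),'size',np.linalg.norm(x).round(1),np.linalg.norm(y).round(1)
E
python3 - <<'E'
from h import *
w1,c1=load('wr1');w2,c2=load('wr2')
G=np.array([[426.4,131.4],[467.9,131.1],[417.4,241.4],[455.6,241.6]])
S=sub(w2,G);print(S.round(1).tolist(),rect(c2,S,96)); print(rect(c2,G,96))
Gr=np.array([[286.5,150.3],[310.5,148],[292.5,222],[314,220.5]])
S=sub(w1,Gr);print(S.round(1).tolist(),rect(c1,S,60)); print(rect(c1,Gr,60))
# knuckle of rail: top of barrel  displayed x271-343,y 400-498
print('knuckle', onz(c1,275+307/4,135+(450-280)/4,27))
# jamb knuckles tops
for U,V in [(490,200),(477,413)]: print('jk',onz(c2,380+(U-400)/4,110+V/4,84))
g=cv2.cvtColor(w1,cv2.COLOR_BGR2GRAY)
for v in (160,185,210): print(v,g[v,278:325].tolist())
for u in (292,300,306): print(u,g[138:162,u].tolist(), g[212:230,u].tolist())
delta([430,-315,200],-1.88)
E
```

```text
[[426.79998779296875, 132.10000610351562], [468.1000061035156, 131.39999389648438], [417.8999938964844, 241.6999969482422], [454.79998779296875, 241.3000030517578]] (array([602.3,  22.4]), 'yaw from y', np.float64(0.253), 'from x', np.float64(0.25), 'size', np.float64(41.7), np.float64(121.4))
(array([602.1,  22.6]), 'yaw from y', np.float64(0.257), 'from x', np.float64(0.236), 'size', np.float64(42.6), np.float64(122.0))
[[285.70001220703125, 150.89999389648438], [311.6000061035156, 146.6999969482422], [292.5, 222.3000030517578], [314.0, 221.1999969482422]] (array([ 415.4, -315.1]), 'yaw from y', np.float64(-0.263), 'from x', np.float64(-0.196), 'size', np.float64(28.6), np.float64(90.1))
(array([ 415.4, -315. ]), 'yaw from y', np.float64(-0.26), 'from x', np.float64(-0.222), 'size', np.float64(27.4), np.float64(89.0))
knuckle [ 477.96716872 -330.514059     27.        ]
jk [555.30240518  42.15816681  84.        ]
jk [570.62896244 -17.09469175  84.        ]
160 [23, 22, 22, 24, 24, 23, 23, 23, 50, 139, 185, 191, 189, 189, 192, 191, 191, 192, 190, 187, 190, 195, 196, 196, 193, 188, 18
[... 594 characters left out ...]
08, 105, 142, 188, 192, 193, 193, 192, 192, 191, 191, 191, 192, 191] [219, 209, 175, 147, 186, 186, 190, 187, 180, 148, 78, 35, 34, 31, 32, 31, 35, 36]
300 [27, 30, 30, 27, 24, 25, 45, 85, 108, 106, 106, 130, 172, 193, 198, 198, 197, 197, 196, 197, 197, 196, 196, 196] [248, 248, 248, 248, 248, 248, 248, 248, 248, 240, 172, 34, 34, 32, 32, 35, 36, 38]
306 [28, 32, 33, 29, 25, 23, 59, 96, 106, 105, 104, 135, 178, 186, 187, 187, 188, 188, 188, 187, 187, 188, 188, 187] [246, 246, 246, 246, 246, 245, 245, 245, 246, 227, 93, 34, 34, 34, 41, 46, 42, 38]
t 12.93 pos [412.2 265.7 100. ] rot [-1.568  0.    -1.059] w 51.3 F [-0.5 -1.  -0.3]
shift units [12.87 -2.52 -6.72] turn units [-0.02  5.88 -0.01]
```

Call:
apply_moves([
  [0.5,-1,-0.1,0,0,0],
  [0.98,-0.8,-0.4,0,0,0],
  [0.98,-0.7,-0.4,0,0,0],
  [0.98,0,-0.45,0,0,0],
  [0.98,0,-0.5,0,0,0],
  [0.98,0,-0.55,0,0,0],
  [0.98,0,-0.55,0,0,0],
  [0.98,0,-0.55,0,0,0],
  [0.98,0,-0.6,0,0,0],
  [0.98,0,-0.6,0,0,0],
  [0.98,0,-0.6,0,0,0],
  [0.98,0,-0.6,0,0,0],
], jaw=1)

```text
clock: 14.42
eef_pos: [426.1, -244.9, 197.7]
tool_rot: [-1.572, 0.002, -1.058]
force: [-0.1, 0.1, 0.5]
width: 85.3
```

Call:
apply_moves([
  [0.98,0,-0.6,0,1,0],
  [0,0,0,0,1,0],
  [0,0,0,0,1,0],
  [0,0,0,0,1,0],
  [0,0,0,0,1,0],
  [0,0,0,0,0.5,0],
  [0,0,0,0,0,0],
])

```text
clock: 15.3
eef_pos: [424.7, -289.2, 197.7]
tool_rot: [-1.573, 0.0, -1.825]
force: [0.0, -0.0, -0.0]
width: 85.4
```

```bash
python3 - <<'E'
from h import *
delta([415.4,-315,140],-1.83)
E
```

```text
t 15.3 pos [ 424.7 -289.2  197.7] rot [-1.573  0.    -1.825] w 85.4 F [ 0. -0. -0.]
shift units [ 0.68  1.44 -0.06] turn units [ 0.02  0.03 -0.  ]
```

```bash
cat >> h.py <<'E'
def corners(o,yaw,hx,hy,z):
    a=np.array([np.cos(yaw),np.sin(yaw)]);b=np.array([-a[1],a[0]]);o=np.asarray(o)
    return [np.r_[o+sx*hx*a+sy*hy*b,z] for sx,sy in((-1,1),(1,1),(-1,-1),(1,-1))]
E
python3 - <<'E'
from h import *
im,c=shot('wrist','wr10');w1,c1=load('wr1')
G=np.array([proj(c,P) for P in corners([415.4,-315],-.26,14,45,60)])
S=sub(im,G,4);print(G.round(1).tolist(),S.round(1).tolist(),rect(c,S,60))
S1=[[285.7,150.9],[311.6,146.7],[292.5,222.3],[314,221.2]]
for a,b in zip(S,S1): print(tri([ray(c,*a),ray(c1,*b)]).round(1))
print('knuckle px',proj(c,[478,-331,27]))
delta([415.4,-315,33],-1.83)
E
```

```text
[[303.0, 169.8], [331.8, 170.0], [303.9, 254.0], [330.4, 254.2]] [[301.79998779296875, 171.89999389648438], [331.79998779296875, 170.0], [303.8999938964844, 254.1999969482422], [330.20001220703125, 254.3000030517578]] (array([ 414.9, -315.5]), 'yaw from y', np.float64(-0.255), 'from x', np.float64(-0.222), 'size', np.float64(28.5), np.float64(89.1))
[ 412.1 -269.4   61.2]
[ 441.4 -274.1   62.5]
[ 390.  -356.1   57.7]
[ 417.1 -361.2   62.1]
knuckle px [375.21710492 204.0178482 ]
t 15.35 pos [ 424.8 -289.2  197.9] rot [-1.573  0.    -1.825] w 85.3 F [-0.5 -0.1  0.4]
shift units [ 0.68  4.12 -0.06] turn units [ 0.01  0.04 -0.  ]
```

Call:
apply_moves([
  [0.34,0.5,-0.03,0,0,0],
  [0.34,1,-0.03,0,0,0],
  [0,1,0,0,0,0],
  [0,0.8,0,0,0,0],
  [0,0.6,0,0,0,0],
  [0,0.22,0,0,0,0],
  [0,0,0,0,0,0],
])

```text
clock: 16.23
eef_pos: [415.9, -315.0, 33.8]
tool_rot: [-1.572, 0.0, -1.826]
force: [0.2, -0.1, -1.6]
width: 85.4
```

```bash
python3 - <<'E'
from h import *
delta([415.2,-315.2,33],-1.826)
E
```

```text
t 16.23 pos [ 415.9 -315.    33.8] rot [-1.572  0.    -1.826] w 85.4 F [ 0.2 -0.1 -1.6]
shift units [ 0.01  0.02 -0.02] turn units [ 0.01  0.   -0.  ]
```

Call:
apply_moves([
  [0,0,0,0,0,0],
  [0,0,0,0,0,0],
  [0,0,0,0,0,0],
  [0,0,0,0,0,0],
  [0,0,0,0,0,0],
  [0,0,0,0,0,0],
  [0,0,0,0,0,0],
], jaw=-1)

```text
clock: 17.1
eef_pos: [416.1, -315.4, 34.8]
tool_rot: [-1.57, -0.0, -1.826]
force: [-1.8, 1.1, 6.4]
width: 27.0
```

```bash
python3 - <<'E'
from h import *
delta([415.2,-315.2,33],-1.826)
im,c=shot('wrist','wr11')
p,r,s=pose()
E
```

```text
t 17.1 pos [ 416.1 -315.4   34.8] rot [-1.57  -0.    -1.826] w 27.0 F [-1.8  1.1  6.4]
shift units [ 0.    0.04 -0.02] turn units [-0. -0.  0.]
```

Call:
apply_moves([
  [0,-0.2,0,0,0,0],
  [0,-0.5,0,0,0,0],
  [0,-0.8,0,0,0,0],
  [0,-0.8,0,0,0,0],
  [0,-0.5,0,0,0,0],
  [0,0,0,0,0,0],
  [0,0,0,0,0,0],
  [0,0,0,0,0,0],
])

```text
clock: 18.15
eef_pos: [415.4, -314.8, 145.0]
tool_rot: [-1.573, 0.001, -1.826]
force: [-0.3, -0.6, -2.4]
width: 27.2
```

Call:
apply_moves([
  [-0.4,0,-0.05,0,0,0],
  [-0.8,0,-0.05,0,0,0],
  [-0.8,0,-0.05,0,0,0],
  [-0.8,0,-0.05,0,0,0],
  [-0.8,0,-0.05,0,0,0],
  [-0.8,0,-0.05,0,0,0],
  [-0.8,0,-0.05,0,0,0],
  [-0.8,0,-0.05,0,0,0],
  [-0.8,0,-0.05,0,0,0],
  [-0.6,0,0,0,0,0],
  [-0.36,0,0,0,0,0],
  [0,0,0,0,0,0],
])

```text
clock: 19.65
eef_pos: [477.0, -9.0, 146.0]
tool_rot: [-1.571, 0.0, -1.824]
force: [0.1, 0.4, -2.6]
width: 27.3
```

Call:
apply_moves([
  [0,0,0,0,-0.5,0],
  [0,0,0,0,-0.8,0],
  [0,0,0,0,-0.8,0],
  [0,0,0,0,-0.8,0],
  [0,0,0,0,-0.5,0],
  [0,0,0,0,-0.25,0],
  [0,0,0,0,0,0],
  [0,0,0,0,0,0],
])

```text
clock: 20.65
eef_pos: [477.0, -10.7, 146.1]
tool_rot: [-1.571, -0.0, -1.318]
force: [0.4, 0.6, -2.9]
width: 26.9
```

```bash
python3 - <<'E'
from h import *
delta([476.4,-10,95.5],-1.318)
im,c=shot('wrist','wr12')
p,r,s=pose()
# jamb corners
J=[proj(c,P) for P in corners([602.3,22.5],.253,22,62,96)]
S=sub(im,J,4);print('jamb',np.round(J,1).tolist(),S.round(1).tolist(),rect(c,S,96))
# rail expected
yaw=s['tool_rot'][2]+np.pi/2; a=np.array([np.cos(yaw),np.sin(yaw)]);zr=p[2]-34.6
Rr=[proj(c,P) for P in corners(p[:2],yaw,14,45,zr+60)]
S=sub(im,Rr,4);print('rail',np.round(Rr,1).tolist(),S.round(1).tolist(),rect(c,S,zr+60))
k=proj(c,np.r_[p[:2]+65*a,zr+27]);print('knuckle exp px',k)
g=cv2.cvtColor(im,cv2.COLOR_BGR2GRAY);u,v=k.astype(int)
print(g[v,u-40:u+40].tolist());print(g[v-40:v+40,u].tolist())
E
```

```text
t 20.65 pos [477.  -10.7 146.1] rot [-1.571 -0.    -1.318] w 26.9 F [ 0.4  0.6 -2.9]
shift units [-0.02  1.27 -0.01] turn units [0. 0. 0.]
jamb [[488.7, 124.5], [558.5, 124.3], [462.5, 293.8], [521.3, 294.1]] [[489.79998779296875, 122.69999694824219], [556.0999755859375, 126.9000015258789], [463.79998779296875, 291.6000061035156], [520.0999755859375, 292.29998779296875]] (array([601.9,  23.1]), 'yaw from y', np.float64(0.254), 'from x', np.float64(0.216), 'size', np.float64(42.3), np.float64(122.0))
rail [[286.1, 175.2], [354.4, 175.2], [291.9, 354.6], [348.6, 354.5]] [[286.1000061035156, 175.1999969482422], [351.29998779296875, 178.3000030517578], [291.8999938964844, 354.6000061035156], [351.3999938964844, 353.79998779296875]] (array([477.1, -10.7]), 'yaw from y', np.float64(0.268), 'from x', np.float64(0.239), 'size', np.float64(28.1), np.float64(89.1))
knuckle exp px [436.35796403 242.54659536]
[132, 133, 131, 150, 166, 167, 165, 166, 167, 164, 132, 97, 101, 106, 110, 114, 119, 124, 129, 133, 135, 138, 141, 144, 146, 148, 150, 153, 155, 157, 158, 160, 161, 159, 159, 159, 161, 163, 164, 212, 245, 245, 245, 243, 241, 239, 239, 238, 234, 231, 227, 218, 194, 199, 225, 204, 164, 99, 74, 75, 73, 74, 74, 74, 73, 72, 101, 191, 239, 246, 246, 241, 127, 74, 108, 150, 190, 208, 221, 230]
[69, 70, 70, 72, 81, 97, 115, 125, 112, 111, 111, 109, 110, 105, 100, 108, 135, 165, 180, 195, 161, 162, 163, 164, 164, 165, 164, 182, 212, 212, 227, 245, 245, 234, 165, 166, 166, 181, 212, 226, 245, 245, 245, 245, 245, 245, 246, 240, 225, 245, 245, 245, 245, 245, 245, 245, 245, 244, 244, 244, 243, 243, 243, 235, 161, 43, 43, 43, 43, 43, 43, 44, 45, 43, 43, 43, 40, 31, 27, 28]
```

Call:
apply_moves([
  [0,0.2,0,0,0,0],
  [0,0.4,0,0,0,0],
  [0,0.4,0,0,0,0],
  [0,0.2,0,0,0,0],
  [0,0.07,0,0,0,0],
  [0,0,0,0,0,0],
  [0,0,0,0,0,0],
])

```text
clock: 21.58
eef_pos: [477.5, -10.3, 95.7]
tool_rot: [-1.57, -0.0, -1.317]
force: [-0.1, 0.2, -2.0]
width: 27.1
```

```bash
python3 - <<'E'
from h import *
delta([500.4,-3.8,95.5],-1.318)
im,c=shot('wrist','wr13');ct=calibration('top')
p,r,s=pose();yaw=s['tool_rot'][2]+np.pi/2; a=np.array([np.cos(yaw),np.sin(yaw)]);zr=p[2]-34.6
k=proj(c,np.r_[p[:2]+65*a,zr+27])
j=[proj(c,np.r_[np.array([602.1,22.8])-40*a+s_*31*np.array([-a[1],a[0]]),88]) for s_ in(1,-1)]
print('rail knuckle exp',k,'jamb knuckles exp',j)
v0=int(k[1])-90
cv2.imwrite('pics/v13.png',cv2.resize(im[90:390,260:600],None,fx=2.3,fy=2,interpolation=cv2.INTER_CUBIC))
E
```

```text
t 21.57 pos [477.5 -10.3  95.7] rot [-1.57  -0.    -1.317] w 27.1 F [-0.1  0.2 -2. ]
shift units [-0.01  0.01  0.6 ] turn units [-0.01  0.01  0.  ]
rail knuckle exp [436.09262205 242.77972523] jamb knuckles exp [array([488.04872074, 187.60419596]), array([471.38478503, 290.0839895 ])]
```

View pics/v13.png

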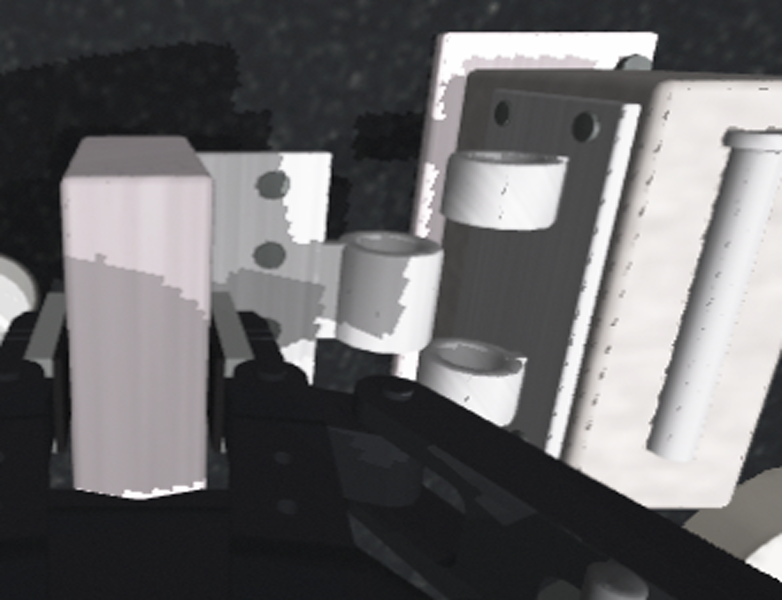

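```bash
python3 - <<'E'
from h import *
im,c=load('wr13');p,r,s=pose();yaw=s['tool_rot'][2]+np.pi/2;a=np.array([np.cos(yaw),np.sin(yaw)]);zr=p[2]-34.6
b=np.array([-a[1],a[0]])
for n,o,y,z in [('rail+',p[:2]+65*a,15,zr+27),('rail-',p[:2]+65*a,-15,zr+27),('j+31',np.array([602.1,22.8])-40*a,40,88),('j+',np.array([602.1,22.8])-40*a,22,88),('j-',np.array([602.1,22.8])-40*a,-22,88)]:
    print(n,proj(c,np.r_[o+y*b,z]).round(1))
# measured edges: gradients down columns on the barrels' top lines
g=cv2.GaussianBlur(cv2.cvtColor(im,cv2.COLOR_BGR2GRAY),(1,1),0).astype(int)
for u in (426,430,434,438): print('rail col',u,g[205:275,u].tolist())
for u in (474,478,482,486): print('j col',u,g[155:215,u].tolist())
for u in (462,466,470): print('j- col',u,g[255:285,u].tolist())
q=lambda P:np.array(P)
# lateral (x) outlines at rows
for v in (190,195): print('row',v,g[v,445:515].tolist())
for v in (235,245): print('row',v,g[v,400:460].tolist())
E
```

```text
rail+ [439.1 217.5]
rail- [433.3 266.8]
j+31 [490.8 170.8]
j+ [485.4 203.9]
j- [473.6 276.5]
rail col 426 [77, 111, 127, 136, 133, 132, 132, 133, 131, 129, 115, 100, 120, 146, 152, 152, 152, 153, 153, 154, 154, 155, 156, 156, 156, 158, 157, 157, 158, 158, 158, 158, 159, 159, 159, 160, 160, 161, 160, 160, 161, 162, 162, 163, 163, 163, 163, 164, 164, 164, 165, 180, 214, 214, 226, 245, 245, 245, 245, 245, 240, 174, 38, 37, 37, 36, 37, 41, 41, 43]
rail col 430 [59, 93, 128, 148, 129, 128, 128, 128, 127, 126, 120, 106, 113, 138, 159, 159, 159, 158, 159, 159, 159, 159, 160, 160, 161, 160, 160, 160, 160, 160, 161, 161, 161, 161, 161, 161, 162, 162, 162, 162, 162, 161, 161, 161, 162, 162, 161, 162, 161, 162, 162, 176, 222, 243, 244, 244, 244, 244, 244, 244, 238, 178, 56, 51, 54, 63, 71, 70, 71, 79]
rail col 434 [43, 74, 108, 129, 136, 118, 118, 117, 118, 116, 111, 100, 108, 134, 162, 161, 160, 160, 160, 160, 160, 161, 161, 163, 162, 162, 163, 163, 164, 164, 165, 165, 182, 213, 227, 245, 239, 201, 166, 166, 166, 181, 214, 226, 245, 245, 245, 245, 245, 246, 245, 246, 246, 246, 246, 246, 245, 2
[... 2635 characters left out ...]
244, 242, 241, 239, 236, 235, 233, 231, 225, 196, 117, 80, 75, 73, 75, 75, 76, 75, 76, 73, 74, 75, 76]
row 235 [140, 158, 168, 167, 166, 168, 150, 113, 97, 103, 105, 103, 109, 120, 126, 130, 134, 136, 139, 143, 145, 146, 149, 152, 154, 156, 158, 160, 161, 161, 161, 159, 159, 163, 165, 215, 246, 247, 246, 246, 244, 241, 241, 241, 240, 236, 233, 230, 219, 189, 134, 68, 68, 68, 67, 66, 65, 65, 67, 70]
row 245 [152, 168, 167, 167, 169, 159, 126, 100, 104, 109, 112, 117, 122, 128, 133, 136, 140, 142, 144, 145, 149, 151, 153, 152, 153, 159, 161, 162, 163, 162, 162, 162, 164, 165, 166, 215, 246, 246, 245, 243, 241, 239, 240, 238, 234, 231, 227, 210, 176, 122, 70, 71, 70, 70, 68, 67, 66, 66, 69, 73]
```

```bash
python3 - <<'E'
from h import *
im,c=load('wr13');p,r,s=pose();yaw=s['tool_rot'][2]+np.pi/2;a=np.array([np.cos(yaw),np.sin(yaw)]);zr=p[2]-34.6
b=np.array([-a[1],a[0]])
t=np.linspace(0,2*np.pi,721)
def ext(o,z,y0,y1,row):
    C=np.array([[proj(c,np.r_[o+y*b+13*np.cos(q)*a,z+13*np.sin(q)]) for q in t[::4]] for y in np.linspace(y0,y1,40)]).reshape(-1,2)
    C=C[abs(C[:,1]-row)<.8];return C[:,0].min().round(1),C[:,0].max().round(1)
for row in(235,245):print('rail',row,ext(p[:2]+65*a,zr+14,-15,15,row))
for row in(190,195):print('jamb',row,ext(np.array([602.1,22.8])-40*a,75,22,40,row))
E
```

```text
rail 235 (np.float64(405.0), np.float64(451.8))
rail 245 (np.float64(404.1), np.float64(450.4))
jamb 190 (np.float64(449.3), np.float64(501.3))
jamb 195 (np.float64(448.8), np.float64(500.4))
```

Call:
apply_moves([
  [0,0,0.08,0,0,0],
  [0,0,0.1,0,0,0],
  [0,0,0.1,0,0,0],
  [0,0,0.1,0,0,0],
  [0,0,0.08,0,0,0],
  [0,0,0.06,0,0,0],
  [0,0,0.04,0,0,0],
  [0,0,0.03,0,0,0],
  [0,0,0,0,0,0],
  [0,0,0,0,0,0],
])

```text
clock: 22.88
eef_pos: [499.8, -4.5, 95.3]
tool_rot: [-1.571, -0.0, -1.317]
force: [0.1, -0.8, -3.2]
width: 27.0
```

```bash
python3 - <<'E'
from h import *
delta([500.8,-3.5,95.5],-1.318)
im,c=shot('wrist','wr14');p,r,s=pose();yaw=s['tool_rot'][2]+np.pi/2;a=np.array([np.cos(yaw),np.sin(yaw)]);zr=p[2]-34.6;b=np.array([-a[1],a[0]])
J=np.array([602.1,22.8])
for n,o,y,z in [('rail+',p[:2]+65*a,15,zr+27),('rail-',p[:2]+65*a,-15,zr+27),('j+',J-40*a,22,88),('j-',J-40*a,-22,88)]: print(n,proj(c,np.r_[o+y*b,z]).round(1))
g=cv2.cvtColor(im,cv2.COLOR_BGR2GRAY).astype(int)
u=int(proj(c,np.r_[p[:2]+65*a,zr+27])[0])
for d in(-10,-4,0): print(u+d,list(enumerate(g[195:290,u+d].tolist(),195))[::1] if 0 else g[195:290,u+d].tolist())
t=np.linspace(0,2*np.pi,181)
for n,o,y,z in[('rail',p[:2]+65*a,0,zr+14),('j+31',J-40*a,31,75)]:
    C=np.array([proj(c,np.r_[o+y*b+13*np.cos(q)*a,z+13*np.sin(q)]) for q in t]);v=int(C[C[:,0].argmax()][1])
    print(n,C[:,0].min().round(1),C[:,0].max().round(1),'row',v,int(C[:,0].min())-8,g[v,int(C[:,0].min())-8:int(C[:,0].max())+10].tolist())
E
```

```text
t 22.88 pos [499.8  -4.5  95.3] rot [-1.571 -0.    -1.317] w 27.0 F [ 0.1 -0.8 -3.2]
shift units [-0.02 -0.    0.03] turn units [0.   0.01 0.  ]
rail+ [439.3 217.5]
rail- [433.4 266.9]
j+ [442.6 204.2]
j- [433.9 276.9]
426 [212, 214, 214, 215, 218, 221, 224, 223, 182, 71, 85, 115, 147, 169, 168, 155, 132, 132, 131, 130, 116, 100, 121, 145, 153, 152, 153, 153, 155, 153, 154, 155, 155, 156, 152, 141, 147, 158, 157, 157, 159, 159, 159, 159, 160, 160, 160, 160, 161, 160, 161, 162, 162, 162, 163, 163, 163, 164, 164, 165, 164, 201, 245, 245, 245, 245, 245, 245, 245, 245, 241, 202, 130, 130, 129, 129, 128, 129, 126, 112, 91, 101, 68, 26, 25, 27, 26, 26, 26, 28, 30, 30, 29, 28, 28]
432 [233, 233, 234, 236, 236, 236, 236, 237, 231, 178, 74, 92, 122, 141, 133, 125, 123, 124, 124, 123, 116, 104, 110, 133, 158, 159, 159, 158, 159, 158, 159, 159, 159, 159, 159, 159, 160, 160, 160, 160, 160, 161, 161, 162, 163, 163, 163, 163, 163, 163, 164, 164, 179, 199, 163, 164, 164, 164, 165, 200, 245, 245, 244, 245, 245, 245, 245, 245, 245, 245, 242, 217, 116, 116, 115, 115, 115, 115, 115, 112, 96, 102, 108, 
[... 494 characters left out ...]
7, 68, 45, 43]
rail 405.5 451.6 row 237 397 [133, 132, 132, 133, 132, 151, 167, 167, 167, 143, 104, 100, 104, 108, 113, 116, 122, 128, 132, 136, 138, 140, 143, 146, 149, 150, 152, 154, 158, 159, 160, 162, 161, 161, 160, 161, 163, 165, 166, 184, 229, 246, 245, 243, 241, 241, 241, 239, 235, 232, 228, 212, 181, 127, 74, 75, 74, 75, 76, 75, 76, 74, 76, 76]
j+31 411.5 460.4 row 184 403 [55, 24, 25, 22, 24, 23, 23, 25, 24, 40, 67, 84, 97, 110, 122, 131, 140, 148, 158, 167, 175, 185, 196, 204, 210, 215, 219, 221, 225, 229, 234, 238, 222, 205, 241, 240, 241, 243, 244, 244, 244, 245, 245, 245, 246, 246, 246, 246, 244, 244, 243, 242, 242, 240, 235, 231, 227, 212, 197, 188, 157, 76, 75, 74, 76, 75, 75]
```

Call:
apply_moves([
  [-0.02,0,0.02,0,0,0],
  [0,0,0,0,0,0],
  [0,0,0,0,0,0],
  [0,0,0,0,0,0],
  [0,0,0,0,0,0],
])

```text
clock: 23.55
eef_pos: [500.5, -3.4, 95.3]
tool_rot: [-1.571, -0.0, -1.317]
force: [0.5, -0.0, -2.3]
width: 26.9
```

```bash
python3 - <<'E'
from h import *
delta([500.8,-3.5,95.5],-1.318)
w2,c2=load('wr2');im,c=load('wr12')
A=[[426.8,132.1],[468.1,131.4],[417.9,241.7],[454.8,241.3]];B=[[489.8,122.7],[556.1,126.9],[463.8,291.6],[520.1,292.3]]
for x,y in zip(A,B):print('jamb corner',tri([ray(c2,*x),ray(c,*y)]).round(1))
im,c=shot('wrist','wr15');p,r,s=pose();yaw=s['tool_rot'][2]+np.pi/2;zr=p[2]-34.6
# rail top-face: left/right edges and far edge
G=[proj(c,P) for P in corners(p[:2],yaw,14,45,zr+60)]
S=sub(im,G,3);print(np.round(G,1).tolist(),S.round(1).tolist(),rect(c,S,zr+60))
sc,cs=shot('scene','sc15');t,_=shot('top','top15')
ct=calibration('top')
for q in [(568,-268)]: 
    P=proj(ct,[*q,6]);w,_=blob(t,P,12,130);print('third washer top px',w,onz(ct,*w,6))
E
```

```text
t 23.55 pos [500.5  -3.4  95.3] rot [-1.571 -0.    -1.317] w 26.9 F [ 0.5 -0.  -2.3]
shift units [ 0.   -0.    0.01] turn units [-0.    0.01  0.  ]
jamb corner [566.2  77.1  96. ]
jamb corner [607.5  86.3  95.9]
jamb corner [598.5 -42.4  93.4]
jamb corner [638.  -31.2  95.6]
[[286.0, 175.6], [354.3, 175.6], [291.7, 354.8], [348.5, 354.8]] [[286.0, 175.60000610351562], [354.29998779296875, 175.60000610351562], [293.3999938964844, 355.6000061035156], [348.5, 354.79998779296875]] (array([500.7,  -3.6]), 'yaw from y', np.float64(0.259), 'from x', np.float64(0.263), 'size', np.float64(27.6), np.float64(90.2))
third washer top px [373.81381381 186.18618619] [ 569.3940377  -267.62267871    6.        ]
```

```bash
python3 -c "
from cell import *
print(finish_job())"
```

```text
the job is handed in; nothing more can be done
None
```

The job is handed in at about 24 s of the 72 s allowed, with the rail held in the gripper and its knuckle between the jamb's two knuckles. No verdict was reported.

**What I did:** I put the two washers near the dish into it and left the third where it lay. I then picked up the rail across its 28 mm width, carried it over the beaker and lowered it in front of the jamb. From there I slid the knuckle slowly into the gap.

**Last checks:**
- **Washers:** a wrist picture showed both lying flat in the dish. In the top view the third washer is within about 2 mm of its first measured place.
- **Grip:** the fingers stood at 27 mm on the bar. The outside force was about the rail's weight only, so there was no sign of contact with the jamb.
- **Height:** the gripper reading and the bar's apparent size put the hole within about 1 mm of 75 mm. The jamb's top measured 96 mm at three of its four corners and 93.4 mm at the fourth.
- **Along the bore:** the knuckle is within about 1 mm of midway, and the axes agree within about 0.01 rad.
- **Front to back:** two estimates differ by about 0.9 mm. The block's corners put the hole on the axis, but the barrel outlines put it about 0.8 mm in front. Both are within tolerance, and I left it towards the front, away from the leaf plate.

**Not checked:** I took no measurement of the beaker, pen and dropper at the end. The path was planned clear of the beaker and the rail was lifted straight up beside the pen. No unexpected force showed at any reading.

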